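Tap the stand foot's thread, breaking the chip

TASK

Swing the clamp lever home over the flange of the stand foot that has the T-handled tap in it. Then cut the thread: turn the tap clockwise (seen from above) half a turn forward and a quarter turn back to break the chip, half a turn forward and a quarter back again, and a last half turn forward until its collar sits down on the boss and it stops. Leave the clamp home, let go, and do not knock over or push away the glass flask or the amber jar.

Things in the scene. Friction and masses are not known exactly. Their poses are not given: they have to be found in the camera images.
- foot: The job: grey cast stand foot (flange 76 mm across, top of flange 22 mm up; boss 40 mm across, top 52 mm up) bolted to a dark steel plate 160 x 110 x 12 mm that is fixed to the bench. Origin: on the tap's axis at bench level; the plate runs from x -105 to +55 mm and y -55 to +55 mm. The swing clamp stands on its -x side. z up.
- tap_grip (a point): Middle of the tap's T-handle, on the turning axis, at the bar's mid-height (103 mm up at the start). The bar, flat-sided steel, lies along this point's y axis (at the start the foot's y): 110 long, 14 wide, 16 mm high, with a 22 mm ball centred 58 mm out on +y. It can be gripped across its flats from above, let go and gripped again at will: the tap stays where it is left.
- tap_collar (a point): Centre of the underside of the tap's collar (24 mm across, 8 mm high), on the turning axis; 55 mm above the bench at the start, 3 mm above the boss's top, and down on it at full depth. Between collar and handle bar is a round shank 12 mm thick, 32 mm long.
- cut (a joint): How far the thread is cut: the farthest clockwise turn (from above) the tap has reached, in rad. 0 at the start, 6.28 (one whole turn) at the stop with the collar on the boss. It does not fall when the tap is turned back, unless by more than 3 rad. The tap sinks 3 mm per turn of cut. Cutting takes about 0.25 N m.
- back (a joint): How far the tap now stands turned back from its farthest point, in rad: 0 at the farthest point, -1.57 when a quarter turn (anticlockwise) back. Present turn of the handle from the start = cut + back, clockwise. Turning here takes about 0.1 N m.
- clamp (a joint): Angle of the clamp lever about its upright pillar, rad: 0 = home at its stop (nose over the flange, pin end pointing straight away from the boss along the foot's -x); larger = open, up to 1.6, the pin end having swung anticlockwise (from above) from the foot's -x towards its -y. It turns stiffly (0.12 N m) and stays where it is left.
- clamp_pivot (a point): On the axis of the clamp's pillar, 28 mm above the bench, 85 mm from the tap's axis along the foot's -x.
- clamp_pin (a point): On the upright round pin at the clamp lever's free end: 14 mm in diameter, its top 86 mm above the bench, this point 68 mm up, 55 mm from the pillar's axis. The lever is a flat steel bar 18 mm wide with its top 32 mm above the bench.
- other_foot: Bystander, fixed: a like grey stand foot on a dark plate 150 x 110 mm, with a plain steel rod 12 mm thick up to 112 mm, no T-handle and no clamp. Origin on the rod's axis at bench level.
- flask: Bystander, loose: conical glass flask 72 mm across, 122 mm high. Origin at the centre of its underside.
- reagent: Bystander, loose: amber glass jar with a stopper, 60 mm across, 120 mm high. Origin at the centre of its underside.
There are look-alikes about, which are no part of the job. Leave any blue, red or yellow look-alike of the foot alone.

How it is judged:
By the outcome, as a careful person would: the job done as asked, in the order asked, and still so for the second after the job is handed in, with the robot touching nothing.
It also fails if it takes over 72 s, if anything falls off the work surface, if the arm or the gripper's body presses on something with over 40 N, if the wrist force passes 120 N, or if a joint passes its speed limit or range.

ROBOT

A 6-joint arm with a two-finger parallel gripper is mounted at the origin on the work surface. World frame = base frame: x ahead of the robot, y to its left, z up, the work surface at z = 0. Lengths are in m, angles in degrees, forces in N, time in s.
With the tool pointing down it reaches from about 0.375 to 0.975 m from the base axis. Payload 3.8 kg.
Tool frame: the origin (TCP) lies between the finger pads; the fingertips stand nose_length ahead of it and the grasp point (between the pads) lies 5 mm behind it (nose_length is the distance from the TCP to the fingertips, in m); z points along the fingers, y is the line along which they close (so a half turn about z gives the same grasp; the last joint's range is limited). The gripper opens to 85 mm and grips with 20 to 120 N. Pads are 22 mm wide; open, the fingers measure 114 mm over their backs; the gripper's body (76 mm by 85 mm) begins 54 mm behind the grasp point. The pads swing forward as they close: fully open they stand 13 mm farther back than shut.
Start: joints at [70.594, 15.12, 91.902, -0, 72.978, -2.114], TCP at [0.201, 0.644, 0.245] pointing down, gripper open.
Joint ranges: [-150.88, 150.88], [-54.13, 125.18], [17.81, 147.31], [-75.09, 255.09], [0, 152.58], [-146.25, 146.25]. Speed limits (degrees/s): [147.25, 147.25, 180, 180, 180, 180].

INTERFACE

Orientations are given as [roll, pitch, yaw] about the fixed x, y, z axes, in that order (R = Rz(yaw) Ry(pitch) Rx(roll)).
In Python, from station import * gives the robot as it stands. The module is installed in compiled form; this text tells all that it offers.
- The arm moves only by the tool apply_moves, never from a script. Its argument "targets" is a list of rows, each a list of 2 entries, a list of its own where there are three numbers: the shift along the tool's x, y, z in mm, then the turn, a rotation vector about the tool's x, y, z in degrees. In form: [[[x, y, z], [rx, ry, rz]], ...]. A call has exactly 5 rows; each row is the pose to reach, as a shift and turn from the pose commanded when the call began, along the tool's axes at that moment; what a row does not reach only later rows make up. A row lasts 1/10 s, in which the tool goes at most 50 mm and 8.59 degrees, less where a joint would pass 70% of its speed; a pose out of reach is approached as far as the arm can. A call with a gripper value outside its range is refused whole. "grip" is the finger opening in mm, from 0 to 85.4, set as the call begins (left out, the last holds). The fingers move at their own pace and stop on an object; the grip force is fixed at half the most. Time passes only in rows, so rows that repeat a pose let the fingers close, or fill a call up. It gives the time, the measured TCP pose, the force, the opening and the grip force at its end, in the units of the state.
- observe(): the state, without advancing time (a new reading comes with each control period).
- camera(name): name is "side" or "top" or "wrist"; returns a dict with "image" (384x512x3 uint8, blue, green, red), "intrinsics" (3x3 intrinsics, pixels), "rvec" (rotation vector, rad) and "tvec" (3), from world to camera coordinates, as OpenCV has them; the wrist camera has in their place "tool_from_camera" (4x4, takes a point from camera to tool coordinates, whose origin is the TCP and whose axes are the flange's). Camera axes: x right, y down, z forward; pixel columns grow to the right and rows downward; lengths in m; the calibration is good to about 2 mm. The wrist camera is an equidistant fisheye: a pixel r from the principal point sees the ray r / f radians off the axis. A picture is of the moment at which its call begins: read the wrist's pose just before it. There is no depth.
- job_done(): hands the job in; it is judged then, once.
The state is a dict: "t": time; "qpos": joint angles; "qvel": joint speeds; "tau": joint torques, N m; "position": TCP position; "eef_rot": TCP orientation; "contact_force": force on the tool from outside, world axes, zero at the start; "wrist_torque": the same for the moment, N m; "opening": finger opening in m; "grip_force": force on a finger pad.
Only numpy, scipy, OpenCV 4.12 (cv2) and the standard library are available. Lean on these libraries where they do the work, as an engineer would, in place of code of your own. Each camera call takes 0.05 s, during which the arm holds its last target. There are 200 camera calls.

## Working session

There is one attempt and no reset: what is moved stays moved. The work goes in short steps, Python scripts to look and compute and a tool call to move; the robot and the scene stay as the last step left them, time stands still between calls to the robot, and variables do not carry over. Pictures are saved under pics/ and viewed, at most 13 in all, crops included, and the job is handed in when it is done.

Besides the shell and the picture viewer there is one more tool, called as name(argument=value, ...), one argument or row to a line, values as JSON. apply_moves: Moves the arm, as the interface text tells. Its arguments: {"type":"object","properties":{"targets":{"type":"array"},"grip":{"type":"number"}},"required":["targets"]}

```bash
mkdir -p pics; python3 - <<'E'
from station import *
import cv2
s=observe();print({k:s[k] for k in s})
for n in("top","side","wrist"):
    c=camera(n);cv2.imwrite(f"pics/{n}0.png",c["image"])
    print(n,{k:(v.tolist() if hasattr(v,'tolist') else v) for k,v in c.items() if k!="image"})
a=cv2.imread("pics/top0.png");b=cv2.imread("pics/side0.png")
E
```

```text
{'t': 0.0, 'qpos': array([ 7.05949124e+01,  1.51698330e+01,  9.19816282e+01, -1.58157963e-03,
        7.29790367e+01, -2.11167608e+00]), 'qvel': array([-0.07999012, -0.01706516, -0.031077  ,  0.0407165 , -0.06046937,
        0.02145128]), 'tau': array([ 2.85833943e-03, -5.15092993e+01, -3.67326558e+01,  2.45033033e-05,
        1.29904298e-02,  1.51988502e-05]), 'position': array([0.20039872, 0.64381998, 0.24395056]), 'eef_rot': array([-1.79869535e+02, -3.29827979e-03,  1.62707049e+02]), 'contact_force': array([-0.57650239,  0.8537695 , -0.38388817]), 'wrist_torque': array([-0.01034639, -0.03459902, -0.01620878]), 'grip_force': 0.0, 'opening': 0.08524805759628928}
top {'intrinsics': [[461.0028181274739, 0.0, 257.3742591959609], [0.0, 461.0028181274739, 190.69677144803418], [0.0, 0.0, 1.0]], 'rvec': [2.1708712594865993, -2.1391720731227135, 0.16468351676495324], 'tvec': [-0.15360957149762441, 0.519465249932859, 1.521472038132014]}
side {'intrinsics': [[423.2194515577771, 0.0, 256.1986013629411], [0.0, 423.2194515577771, 188.19808518050306], [0.0, 0.0, 1.0]], 'rvec': [2.141253822786685, -0.3281636963259029, 0.19689902177656587], 'tvec': [-0.5252601449129128, 0.0888716963502739, 1.2929846131517826]}
wrist {'intrinsics': [[297.3186396354542, 0.0, 259.9455639994776], [0.0, 297.3186396354542, 192.33552923015137], [0.0, 0.0, 1.0]], 'tool_from_camera': [[0.0005335542616774284, -0.9485113815862344, -0.3167425994734884, 0.08176348144560158], [0.9999994681825076, 0.00022653012867503202, 0.0010061405479820946, -0.00039307568377944246], [-0.0008825840194208812, -0.3167429678548106, 0.9485109980174056, -0.1282646344515904], [0.0, 0.0, 0.0, 1.0]]}
```

View pics/top0.png

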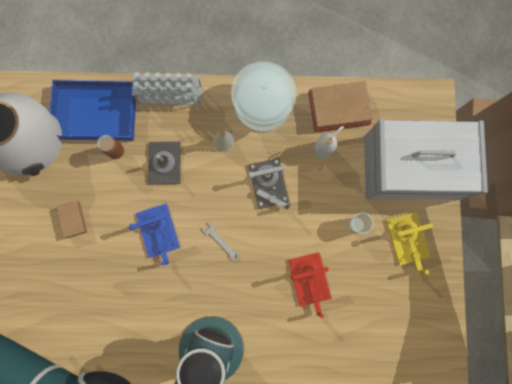

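View pics/side0.png

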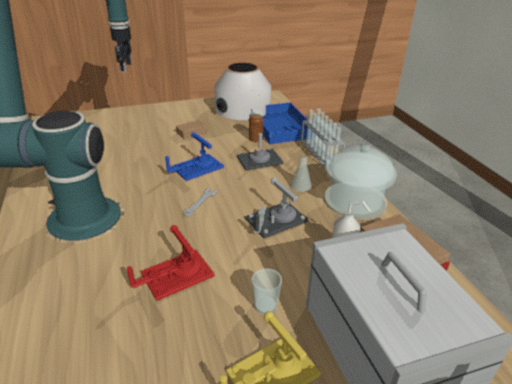

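The top view shows the grey job foot with its T-handle at about (268,180), the other foot at (163,162), the flask at (223,141) and the jar at (110,146). The side view shows the job foot at (280,212). I'll enlarge both around the job.

```bash
python3 - <<'E'
import cv2,numpy as np
a=cv2.imread("pics/top0.png")[145:220,220:320];b=cv2.imread("pics/side0.png")[165:245,235:320]
a=cv2.resize(a,None,fx=6,fy=6,interpolation=2)[:, :400*2];b=cv2.resize(b,None,fx=6,fy=6,interpolation=2)
cv2.imwrite("pics/top0c.png",a);cv2.imwrite("pics/side0c.png",b)
E
```

```text
(no output)
```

View pics/top0c.png

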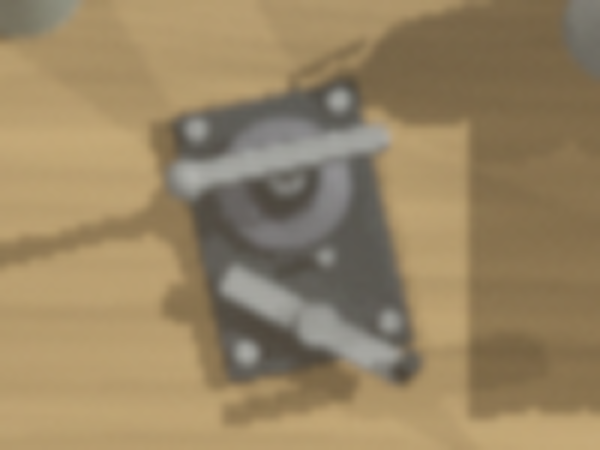

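View pics/side0c.png

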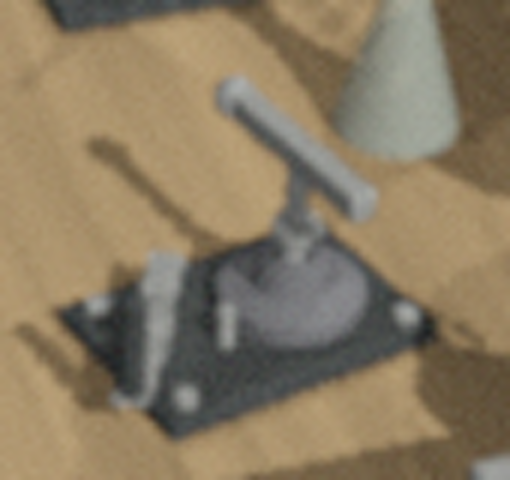

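The top crop shows the plate corners at about (180,118), (355,80), (413,360) and (232,380), the ball at (188,178), the bar end at (385,137), the pillar at (318,322) and the pin at (400,362). The side crop shows the plate corners at (62,312), (175,435) and (435,328), the ball at (233,95) and the bar end at (365,200). I'll fit the pose from these.

```bash
cat > h.py <<'E'
import cv2,numpy as np
from scipy.optimize import least_squares
from scipy.spatial.transform import Rotation as R
def proj(c,P): return cv2.projectPoints(np.array(P,float),c["rvec"],c["tvec"],c["intrinsics"],None)[0][:,0]
def wproj(c,s,P):
    T=c["tool_from_camera"];T=np.array(T)
    Rt=R.from_euler('xyz',s["eef_rot"],degrees=True).as_matrix()
    p=(np.array(P)-s["position"])@Rt
    p=(p-T[:3,3])@T[:3,:3]
    r=np.hypot(p[:,0],p[:,1]);th=np.arctan2(r,p[:,2]);K=np.array(c["intrinsics"])
    return np.c_[K[0,2]+K[0,0]*th*p[:,0]/r,K[1,2]+K[1,1]*th*p[:,1]/r]
def place(x,y,yaw,L):
    L=np.array(L,float);c,s=np.cos(yaw),np.sin(yaw)
    return np.c_[x+c*L[:,0]-s*L[:,1],y+s*L[:,0]+c*L[:,1],L[:,2]]
E
python3 - <<'E'
from station import *
from h import *
t=camera("top");s=camera("side")
for k in(t,s):
    for q in("rvec","tvec","intrinsics"):k[q]=np.array(k[q],float)
m=.001
Lt=[[55,55,12],[55,-55,12],[-105,-55,12],[-105,55,12],[0,58,103],[0,-55,103],[-85,0,32]]
pt=np.array([[180,118],[355,80],[413,360],[232,380],[188,178],[385,137],[318,322]])/6+[220,145]
Ls=[[-105,55,12],[-105,-55,12],[55,-55,12],[0,58,103],[0,-55,103]]
ps=np.array([[62,312],[175,435],[435,328],[233,95],[365,200]])/6+[235,165]
Lt=np.array(Lt)*m;Ls=np.array(Ls)*m
f=lambda v:np.r_[(proj(t,place(v[0],v[1],v[2],Lt))-pt).ravel(),(proj(s,place(v[0],v[1],v[2],Ls+[0,0,v[3]]))-ps).ravel()]
r=least_squares(f,[.6,0,0.2,0],loss='soft_l1')
print(r.x,np.degrees(r.x[2]));print(f(r.x).reshape(-1,2).round(1))
# free height of bar: triangulate ball and bar end separately
for i,j in((4,3),(5,4)):
    g=lambda v:np.r_[(proj(t,[v])-pt[i]).ravel(),(proj(s,[v])-ps[j]).ravel()]
    print(least_squares(g,[.6,0,.1]).x)
x,y,w=r.x[:3]
for a in np.arange(.4,1.7,.2):
    P=place(x,y,w,[[-.085-.055*np.cos(a),-.055*np.sin(a),.086]])
    print(round(a,1),((proj(t,P)-[220,145])*6).round(),((proj(s,P)-[235,165])*6).round())
for n,px,pz in(("flask",(223,141),.08),("jar",(110,146),.1),("other",(163,162),.1)):
    g=lambda v:(proj(t,[[v[0],v[1],pz]])-px).ravel()
    print(n,least_squares(g,[.6,0]).x)
E
```

```text
[ 0.57830952 -0.18081593  0.23184251  0.00066883] 13.283597205705314
[[-1.4 -1. ]
 [ 0.4 -1.3]
 [ 1.1 -3.3]
 [-0.   0.3]
 [-0.1 -0.1]
 [ 0.9 -0.5]
 [ 0.3  0.1]
 [-1.5 -0.7]
 [-1.2 -0.9]
 [ 0.3 -0.3]
 [-0.5  0.6]
 [-0.8  1.7]]
[ 0.56525534 -0.12505109  0.10600681]
[ 0.591424   -0.23216543  0.10766232]
0.4 [[384. 393.]] [[ 78. 289.]]
0.6 [[399. 379.]] [[ 98. 297.]]
0.8 [[411. 364.]] [[120. 302.]]
1.0 [[420. 346.]] [[144. 304.]]
1.2 [[424. 326.]] [[168. 303.]]
1.4 [[425. 306.]] [[190. 300.]]
1.6 [[422. 286.]] [[211. 293.]]
flask [ 0.68121892 -0.0285061 ]
jar [0.65304258 0.33931123]
other [0.60258211 0.16406022]
```

```bash
cat >> h.py <<'E'
def Rm(yaw,roll=180): return R.from_euler('xyz',[roll,0,yaw],degrees=True)
def legs(*w):
    "w: (x,y,z[m],yaw); prints shift mm / rotvec deg per leg"
    for a,b in zip(w,w[1:]):
        Ra=a[4] if len(a)>4 else Rm(a[3]); Rb=Rm(b[3])
        print((Ra.inv().apply(np.array(b[:3])-np.array(a[:3]))*1000).round(1),(Ra.inv()*Rb).as_rotvec(degrees=True).round(2),b)
def here(s): return (*s["position"],s["eef_rot"][2],R.from_euler('xyz',s["eef_rot"],degrees=True))
E
python3 - <<'E'
from station import *
import station
from h import *
print([k for k in dir(station) if k[0]!='_'], getattr(station,'nose_length',None))
s=observe()
legs(here(s),(.30,.45,.26,139),(.41,.23,.27,112),(.46,0,.27,85),(.46,-.18,.27,60))
E
```

```text
['Unreachable', 'camera', 'job_done', 'nose_length', 'observe'] 0.014
[-152.7 -155.8  -15.2] [-7.000e-02  1.000e-02  2.371e+01] (0.3, 0.45, 0.26, 139)
[-227.4  -93.9  -10. ] [-0. -0. 27.] (0.41, 0.23, 0.27, 112)
[-232.   -39.8   -0. ] [ 0. -0. 27.] (0.46, 0, 0.27, 85)
[-179.3   15.7    0. ] [ 0. -0. 25.] (0.46, -0.18, 0.27, 60)
```

apply_moves(
  targets=[
    [[-31,-31,-3],[0,0,5]],
    [[-61,-62,-6],[0,0,9.5]],
    [[-92,-93,-9],[0,0,14]],
    [[-122,-125,-12],[0,0,19]],
    [[-153,-156,-15],[0,0,23.7]],
  ],
  grip=85,
)

```text
t: 0.75
position: [0.3007, 0.4484, 0.2603]
eef_rot: [-180.0, 0.0, 138.8]
contact_force: [1.2, -0.3, -0.8]
opening: 0.0851
grip_force: 0.0
```

apply_moves(
  targets=[
    [[-45,-19,-2],[0,0,5.4]],
    [[-91,-38,-4],[0,0,10.8]],
    [[-136,-56,-6],[0,0,16.2]],
    [[-182,-75,-8],[0,0,21.6]],
    [[-227,-94,-10],[0,0,27]],
  ],
)

```text
t: 1.25
position: [0.4105, 0.2284, 0.2706]
eef_rot: [179.9, -0.0, 111.8]
contact_force: [0.6, 0.4, -0.6]
opening: 0.0853
grip_force: 0.0
```

apply_moves(
  targets=[
    [[-46,-8,0],[0,0,5.4]],
    [[-93,-16,0],[0,0,10.8]],
    [[-139,-24,0],[0,0,16.2]],
    [[-186,-32,0],[0,0,21.6]],
    [[-232,-40,0],[0,0,27]],
  ],
)

```text
t: 1.75
position: [0.4599, -0.0019, 0.2706]
eef_rot: [179.9, -0.0, 84.8]
contact_force: [0.6, -0.3, 0.2]
opening: 0.0848
grip_force: 0.0
```

apply_moves(
  targets=[
    [[-45,4,0],[0,0,6]],
    [[-90,8,0],[0,0,12]],
    [[-135,12,0],[0,0,19]],
    [[-179,16,0],[0,0,25]],
    [[-179,16,0],[0,0,25]],
  ],
)

```text
t: 2.25
position: [0.4599, -0.1843, 0.2704]
eef_rot: [179.9, 0.1, 59.6]
contact_force: [0.0, 0.8, 0.1]
opening: 0.0849
grip_force: 0.0
```

```bash
python3 - <<'E'
from station import *
from h import *
s=observe();c=camera("wrist");print(s["t"],s["position"],s["eef_rot"],s["qpos"])
a=.75
L=[[-.085-.055*np.cos(a),-.055*np.sin(a),.086],[0,0,.111],[0,.058,.103],[0,-.055,.111],[-.085,0,.032]]
p=wproj(c,s,place(.5783,-.1808,.2318,L));print(p.round())
np.savez("w1.npz",img=c["image"],pos=s["position"],rot=s["eef_rot"],K=c["intrinsics"],T=c["tool_from_camera"])
im=cv2.resize(c["image"],None,fx=1.5,fy=1.5,interpolation=cv2.INTER_CUBIC)
cv2.imwrite("pics/w1.png",im)
E
```

```text
2.25 [ 0.45987777 -0.18428463  0.27035376] [1.79930027e+02 1.11221625e-01 5.95867781e+01] [-24.63872638  -5.53685455 111.53123629  -0.12247297  73.94722508
   5.80823419]
[[291. 215.]
 [361. 118.]
 [321.  74.]
 [391. 158.]
 [291. 158.]]
```

View pics/w1.png

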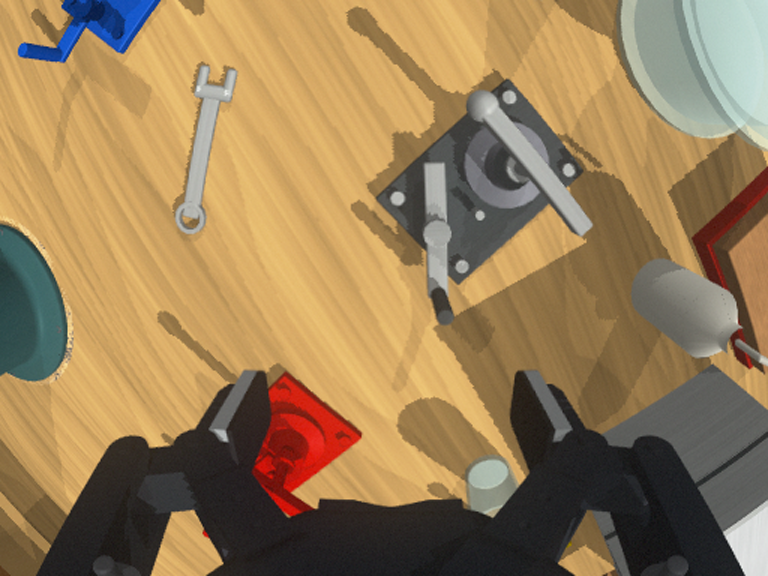

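The wrist view shows the ball at (483,106), the bar end at (583,229), the pillar at (437,232), the pin top at (445,318), and the plate corners at (377,193), (507,79), (582,172) and (458,284), all at 1.5x scale. The fit is close, so I'll refine it with these.

```bash
python3 - <<'E'
from h import *
z=np.load("w1.npz");c=dict(intrinsics=z["K"],tool_from_camera=z["T"]);s=dict(position=z["pos"],eef_rot=z["rot"])
px=np.array([[483,106],[583,229],[437,232],[377,193],[507,79],[582,172],[458,284],[445,318]])/1.5
def L(a): return [[0,.058,.103],[0,-.055,.111],[-.085,0,.034],[-.105,.055,.012],[.055,.055,.012],[.055,-.055,.012],[-.105,-.055,.012],[-.085-.055*np.cos(a),-.055*np.sin(a),.086]]
f=lambda v:(wproj(c,s,place(v[0],v[1],v[2],L(v[3])))-px).ravel()
r=least_squares(f,[.578,-.181,.232,.75],loss='soft_l1');v=r.x
print(v,np.degrees(v[2:]));print(f(v).reshape(-1,2).round(1))
x,y,w,a=v
for q in (a,a*.67,a*.33,0,-.05):
    P=place(x,y,w,[[-.085-.055*np.cos(q),-.055*np.sin(q),.068]])[0];print(round(q,2),P.round(4),"yaw",np.degrees(w+q).round(1))
E
```

```text
[ 0.58034887 -0.17729113  0.22762341  0.87045252] [13.04186097 49.87325558]
[[-0.5 -0.7]
 [ 2.9  1.6]
 [-0.5  0.2]
 [-1.9  3.1]
 [ 1.1 -1.6]
 [ 1.8 -0.6]
 [-0.5  0.8]
 [-0.  -0.7]]
0.87 [ 0.4725 -0.2454  0.068 ] yaw 62.9
0.58 [ 0.4597 -0.2363  0.068 ] yaw 46.5
0.29 [ 0.4497 -0.2236  0.068 ] yaw 29.5
0 [ 0.444  -0.2089  0.068 ] yaw 13.0
-0.05 [ 0.4434 -0.2062  0.068 ] yaw 10.2
```

```bash
python3 - <<'E'
from station import *
from h import *
s=observe()
legs(here(s),(.4725,-.2454,.16,62.9),(.4725,-.2454,.064,62.9))
E
```

```text
[-48.5  42.9 110.2] [-0.01  0.01 -3.14] (0.4725, -0.2454, 0.16, 62.9)
[ 0. -0. 96.] [0. 0. 0.] (0.4725, -0.2454, 0.064, 62.9)
```

apply_moves(
  targets=[
    [[-12,11,27],[0,0,-1]],
    [[-24,22,55],[0,0,-2]],
    [[-36,32,83],[0,0,-3.1]],
    [[-48.5,43,110],[0,0,-3.1]],
    [[-48.5,43,110],[0,0,-3.1]],
  ],
)

```text
t: 2.8
position: [0.4709, -0.2415, 0.156]
eef_rot: [-179.5, -0.0, 63.2]
contact_force: [-0.8, -0.0, -0.3]
opening: 0.085
grip_force: 0.0
```

```bash
python3 - <<'E'
from station import *
from h import *
s=observe();c=camera("wrist");print(s["t"],s["position"],s["eef_rot"])
np.savez("w2.npz",img=c["image"],pos=s["position"],rot=s["eef_rot"],K=c["intrinsics"],T=c["tool_from_camera"])
print((wproj(c,s,[[.4725,-.2454,.086],[.4725,-.2454,.034]])*1.5).round(), (wproj(c,s,place(.5803,-.1773,.2276,[[0,.058,.103],[0,-.055,.111],[-.085,0,.034]]))*1.5).round())
cv2.imwrite("pics/w2.png",cv2.resize(c["image"],None,fx=1.5,fy=1.5,interpolation=cv2.INTER_CUBIC))
E
```

```text
2.8 [ 0.4709099  -0.24151606  0.15599173] [-1.79549996e+02 -2.39016312e-02  6.31501248e+01]
[[398. 324.]
 [397. 289.]] [[469. -17.]
 [634. 198.]
 [398. 196.]]
```

View pics/w2.png

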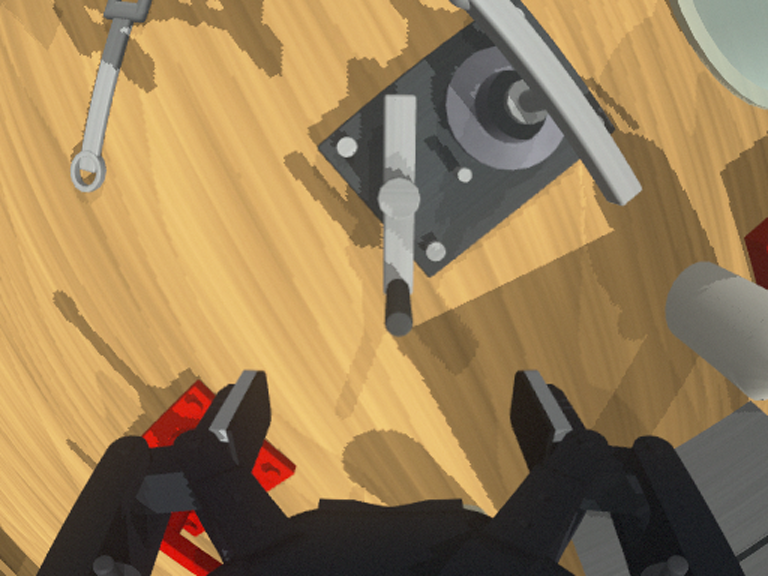

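The pin top is at (398,322) and was predicted at (398,324), so the estimate is good. I'll go down and grip the pin.

apply_moves(
  targets=[
    [[0,0,25],[0,0,0]],
    [[0,0,50],[0,0,0]],
    [[0,0,75],[0,0,0]],
    [[0,0,93],[0,0,0]],
    [[0,0,93],[0,0,0]],
  ],
)

```text
t: 3.35
position: [0.4723, -0.241, 0.0663]
eef_rot: [-179.8, -0.0, 63.2]
contact_force: [-0.6, 0.4, -0.0]
opening: 0.0846
grip_force: 0.0
```

apply_moves(
  targets=[
    [[0,0,0],[0,0,0]],
    [[0,0,0],[0,0,0]],
    [[0,0,0],[0,0,0]],
    [[0,0,0],[0,0,0]],
    [[0,0,0],[0,0,0]],
  ],
  grip=0,
)

```text
t: 3.85
position: [0.4737, -0.2434, 0.0681]
eef_rot: [179.9, 0.0, 63.1]
contact_force: [-2.1, -0.8, 12.5]
opening: 0.0128
grip_force: 59.8
```

apply_moves(
  targets=[
    [[0,0,0],[0,0,0]],
    [[0,0,0],[0,0,0]],
    [[0,0,0],[0,0,0]],
    [[0,0,0],[0,0,0]],
    [[0,0,0],[0,0,0]],
  ],
)

```text
t: 4.35
position: [0.4737, -0.2434, 0.0682]
eef_rot: [179.9, 0.0, 63.1]
contact_force: [-1.4, 1.2, 5.8]
opening: 0.0124
grip_force: 58.4
```

```bash
python3 - <<'E'
from station import *
from h import *
s=observe();print(s)
x,y,w,a=.5803,-.1773,.2276,.8705
W=[(*place(x,y,w,[[-.085-.055*np.cos(q),-.055*np.sin(q),s["position"][2]]])[0],np.degrees(w+q)) for q in np.linspace(a,0,13)]
for k in(0,6):
    for i in range(1,7): legs(W[k],W[k+i])
E
```

```text
{'t': 4.35, 'qpos': array([-2.98760732e+01,  1.00988195e+01,  1.18455357e+02,  3.84451316e-03,
        5.13842481e+01, -2.97751976e+00]), 'qvel': array([ 0.04653261, -0.01213241, -0.10981368,  0.05107888,  0.05779034,
        0.00545994]), 'tau': array([-1.63524812e-01, -3.70350552e+01, -2.83852583e+01, -5.09840646e-02,
       -4.42528585e-01,  5.00613183e-03]), 'position': array([ 0.47374886, -0.24341806,  0.06818623]), 'eef_rot': array([1.79938351e+02, 1.96063490e-04, 6.30990487e+01]), 'contact_force': array([-1.41472232,  1.17071134,  5.8221963 ]), 'wrist_torque': array([0.14367887, 0.11543773, 0.02311324]), 'grip_force': 58.4096360206604, 'opening': 0.012434635858806015}
[ 0.1 -4.  -0. ] [ 0.   -0.    4.16] (np.float64(0.46896789992894555), np.float64(-0.24350461969237358), np.float64(0.06818622711768159), np.float64(58.760164144470856))
[ 0.6 -8.  -0. ] [ 0.   -0.    8.31] (np.float64(0.4656346220422961), np.float64(-0.24131356591072892), np.float64(0.06818622711768159), np.float64(54.603832805626006))
[  1.3 -11.9  -0. ] [-0.   -0.   12.47] (np.float64(0.462468913982664), np.fl
[... 926 characters left out ...]
5844772556927))
[  1.3 -11.9  -0. ] [ 0.   -0.   12.47] (np.float64(0.447853828983848), np.float64(-0.2201657585618837), np.float64(0.06818622711768159), np.float64(25.509513433712076))
[  2.3 -15.7  -0. ] [ 0.   -0.   16.63] (np.float64(0.4462676363540915), np.float64(-0.2165057789055206), np.float64(0.06818622711768159), np.float64(21.353182094867233))
[  3.6 -19.5  -0. ] [ 0.   -0.   20.78] (np.float64(0.44495088362809526), np.float64(-0.2127404608044478), np.float64(0.06818622711768159), np.float64(17.19685075602239))
[  5.1 -23.2  -0. ] [ 0.   -0.   24.94] (np.float64(0.44391049690697815), np.float64(-0.20888960977977697), np.float64(0.06818622711768159), np.float64(13.040519417177537))
```

apply_moves(
  targets=[
    [[0.1,-4,0],[0,0,4.2]],
    [[0.6,-8,0],[0,0,8.3]],
    [[1.3,-11.9,0],[0,0,12.5]],
    [[2.3,-15.7,0],[0,0,16.6]],
    [[3.6,-19.5,0],[0,0,20.8]],
  ],
)

```text
t: 4.85
position: [0.4588, -0.2319, 0.0682]
eef_rot: [179.8, -0.1, 42.1]
contact_force: [2.7, -2.3, 1.3]
opening: 0.0121
grip_force: 58.7
```

apply_moves(
  targets=[
    [[0.1,-4,0],[0,0,4.2]],
    [[0.6,-8,0],[0,0,8.3]],
    [[1.3,-11.9,0],[0,0,12.5]],
    [[1.3,-11.9,0],[0,0,12.5]],
    [[1.3,-11.9,0],[0,0,12.5]],
  ],
)

```text
t: 5.35
position: [0.4518, -0.222, 0.0682]
eef_rot: [179.9, -0.1, 29.9]
contact_force: [2.5, -0.4, 4.4]
opening: 0.012
grip_force: 58.9
```

```bash
python3 - <<'E'
from station import *
from h import *
s=observe();print(s["position"],s["eef_rot"],s["contact_force"],s["wrist_torque"])
piv=place(.5803,-.1773,.2276,[[-.085,0,0]])[0];d=s["position"]-piv;print(np.hypot(*d[:2]),np.degrees(np.arctan2(-d[1],-d[0])))
E
```

```text
[ 0.45179884 -0.22197565  0.0681848 ] [ 1.79872961e+02 -1.07810359e-01  2.98737495e+01] [ 2.53252371 -0.39101178  4.39715621] [-0.02289009 -0.43602166 -0.20580141]
0.052325241766348375 29.16095872383042
```

apply_moves(
  targets=[
    [[0.1,-3.2,0],[0,0,3.3]],
    [[0.4,-6.4,0],[0,0,6.6]],
    [[0.8,-9.5,0],[0,0,10]],
    [[1.5,-12.6,0],[0,0,13.2]],
    [[2.2,-15.5,0],[0,0,16.5]],
  ],
)

```text
t: 5.85
position: [0.4468, -0.2086, 0.0683]
eef_rot: [179.7, -0.2, 13.3]
contact_force: [5.4, -13.5, -5.3]
opening: 0.0126
grip_force: 58.4
```

apply_moves(
  targets=[
    [[0,-0.7,0],[0,0,0]],
    [[0,-1.4,0],[0,0,0]],
    [[0,-2,0],[0,0,0]],
    [[0,-2,0],[0,0,0]],
    [[0,-2,0],[0,0,0]],
  ],
)

```text
t: 6.35
position: [0.4468, -0.2086, 0.0683]
eef_rot: [179.5, -0.2, 13.5]
contact_force: [5.8, -11.7, -3.3]
opening: 0.0121
grip_force: 58.8
```

```bash
python3 - <<'E'
from station import *
from h import *
s=observe();print(s["position"],s["eef_rot"],s["contact_force"],s["wrist_torque"])
piv=place(.5803,-.1773,.2276,[[-.085,0,0]])[0];d=s["position"]-piv;print(np.hypot(*d[:2]),np.degrees(np.arctan2(-d[1],-d[0])))
E
```

```text
[ 0.44678679 -0.20863471  0.06826798] [179.53823092  -0.21939077  13.47948539] [  5.76642193 -11.68903519  -3.34034567] [-1.66500308 -0.76324534  0.03074612]
0.05214190974757802 13.480806514169709
```

apply_moves(
  targets=[
    [[0,0,0],[0,0,0]],
    [[0,0,0],[0,0,0]],
    [[0,0,0],[0,0,0]],
    [[0,0,0],[0,0,0]],
    [[0,0,0],[0,0,0]],
  ],
  grip=85,
)

```text
t: 6.85
position: [0.4438, -0.2045, 0.067]
eef_rot: [-180.0, 0.0, 13.3]
contact_force: [-0.3, 0.6, -0.7]
opening: 0.0832
grip_force: 0.0
```

apply_moves(
  targets=[
    [[0,0,-25],[0,0,0]],
    [[0,0,-55],[0,0,0]],
    [[0,0,-90],[0,0,0]],
    [[0,0,-120],[0,0,0]],
    [[0,0,-120],[0,0,0]],
  ],
)

```text
t: 7.35
position: [0.4472, -0.2063, 0.1926]
eef_rot: [179.6, -0.4, 13.3]
contact_force: [1.0, -1.0, 0.3]
opening: 0.0852
grip_force: 0.0
```

```bash
python3 - <<'E'
from station import *
from h import *
s=observe();print(s["position"],s["eef_rot"],s["qpos"])
x,y=.5803,-.1773
legs(here(s),(.54,-.19,.20,55),(.57,-.18,.20,93))
E
```

```text
[ 0.44724998 -0.20632835  0.1925693 ] [179.64479785  -0.41288912  13.3328614 ] [-2.76647521e+01 -2.85580305e+00  1.17448984e+02  3.06714471e-03
  6.48621759e+01  4.90023766e+01]
[94.1  5.5 -6.7] [  0.49  -0.27 -41.67] (0.54, -0.19, 0.2, 55)
[25.4 18.8  0. ] [  0.   0. -38.] (0.57, -0.18, 0.2, 93)
```

apply_moves(
  targets=[
    [[19,1,-1],[0,0,-8.3]],
    [[38,2,-3],[0,0,-16.7]],
    [[56,3,-4],[0,0,-25]],
    [[75,4,-5],[0,0,-33.3]],
    [[94,5.5,-7],[0,0,-41.7]],
  ],
)

```text
t: 7.85
position: [0.5368, -0.188, 0.1929]
eef_rot: [-179.9, 0.0, 55.4]
contact_force: [0.7, -0.9, -0.5]
opening: 0.0847
grip_force: 0.0
```

apply_moves(
  targets=[
    [[5,4,0],[0,0,-8]],
    [[10,8,0],[0,0,-16]],
    [[15,12,0],[0,0,-24]],
    [[20,15,0],[0,0,-32]],
    [[25,19,0],[0,0,-40]],
  ],
)

```text
t: 8.35
position: [0.5663, -0.1785, 0.1929]
eef_rot: [-179.9, -0.1, 95.4]
contact_force: [-0.3, 0.2, -0.8]
opening: 0.0851
grip_force: 0.0
```

apply_moves(
  targets=[
    [[0,0,0],[0,0,-7.3]],
    [[0,0,0],[0,0,-7.3]],
    [[0,0,0],[0,0,-7.3]],
    [[0,0,0],[0,0,-7.3]],
    [[0,0,0],[0,0,-7.3]],
  ],
)

```text
t: 8.85
position: [0.5666, -0.179, 0.1941]
eef_rot: [-180.0, -0.0, 102.2]
contact_force: [0.4, -0.1, 0.5]
opening: 0.0853
grip_force: 0.0
```

```bash
python3 - <<'E'
from station import *
from h import *
s=observe();c=camera("wrist");print(s["t"],s["position"],s["eef_rot"],s["qpos"][5])
np.savez("w3.npz",img=c["image"],pos=s["position"],rot=s["eef_rot"],K=c["intrinsics"],T=c["tool_from_camera"])
print((wproj(c,s,place(.5803,-.1773,.2299,[[0,.058,.103],[0,-.055,.111],[0,0,.111],[0,.0,.052],[0,.02,.052],[-.14,0,.086],[-.085,0,.034]]))*1.5).round())
cv2.imwrite("pics/w3.png",cv2.resize(c["image"],None,fx=1.5,fy=1.5,interpolation=cv2.INTER_CUBIC))
E
```

```text
8.85 [ 0.56663989 -0.17901214  0.19411241] [-1.79988104e+02 -7.72528105e-03  1.02232673e+02] -32.16669087015637
[[417. 195.]
 [417. 402.]
 [418. 311.]
 [412. 277.]
 [412. 246.]
 [183. 298.]
 [286. 272.]]
```

View pics/w3.png

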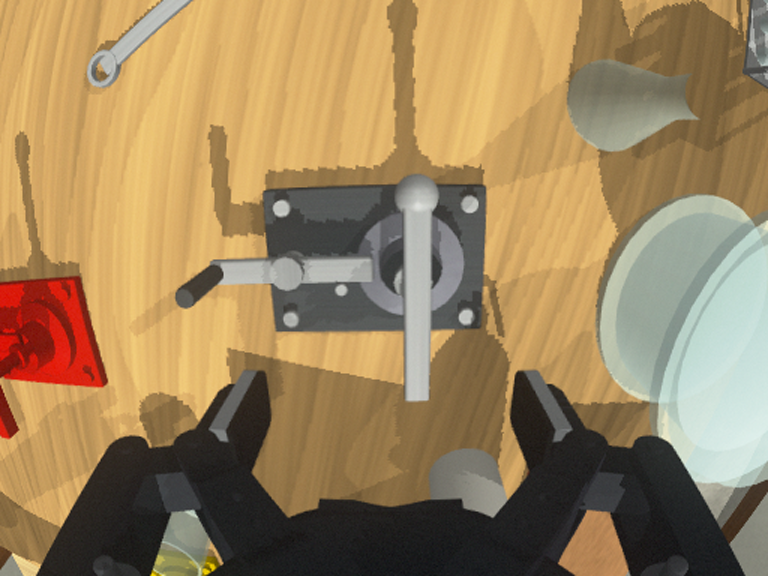

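The view shows the clamp home, the ball at (416,195) and the bar end at (417,400), both as predicted. I'll go down over the handle.

```bash
python3 - <<'E'
from station import *
from h import *
s=observe();print(s["position"])
legs(here(s),(.5803,-.1773,.14,103.2))
E
```

```text
[ 0.56667089 -0.17902089  0.19418098]
[-1.2 13.7 54.2] [-0.01 -0.01 -0.95] (0.5803, -0.1773, 0.14, 103.2)
```

apply_moves(
  targets=[
    [[0,4,14],[0,0,-0.3]],
    [[-1,9,28],[0,0,-0.6]],
    [[-1.2,13.7,42],[0,0,-0.9]],
    [[-1.2,13.7,54],[0,0,-0.9]],
    [[-1.2,13.7,54],[0,0,-0.9]],
  ],
)

```text
t: 9.4
position: [0.5785, -0.1764, 0.1366]
eef_rot: [-179.7, -0.2, 103.2]
contact_force: [-0.1, 1.0, -0.2]
opening: 0.0847
grip_force: 0.0
```

apply_moves(
  targets=[
    [[0,0,0],[0,0,0]],
    [[0,0,0],[0,0,0]],
    [[0,0,0],[0,0,0]],
    [[0,0,0],[0,0,0]],
    [[0,0,0],[0,0,0]],
  ],
)

```text
t: 9.9
position: [0.5808, -0.1774, 0.1409]
eef_rot: [179.9, 0.0, 103.2]
contact_force: [-0.2, -0.1, 0.1]
opening: 0.0852
grip_force: 0.0
```

```bash
python3 - <<'E'
from station import *
from h import *
s=observe();print(s["position"],s["eef_rot"],s["qpos"][5])
legs(here(s),(.5803,-.1773,.098,103.2))
c=camera("wrist")
print((wproj(c,s,place(.5803,-.1773,.2299,[[0,.058,.103],[0,-.055,.111],[0,0,.111],[0,-.055,.095]]))*1.5).round())
cv2.imwrite("pics/w4.png",cv2.resize(c["image"],None,fx=1.5,fy=1.5,interpolation=cv2.INTER_CUBIC))
E
```

```text
[ 0.58075039 -0.17739283  0.14089744] [1.79949971e+02 3.24551087e-02 1.03205324e+02] -32.54045627007661
[ 0.2 -0.5 42.9] [0.05 0.03 0.01] (0.5803, -0.1773, 0.098, 103.2)
[[390. 207.]
 [390. 462.]
 [390. 356.]
 [390. 441.]]
```

View pics/w4.png

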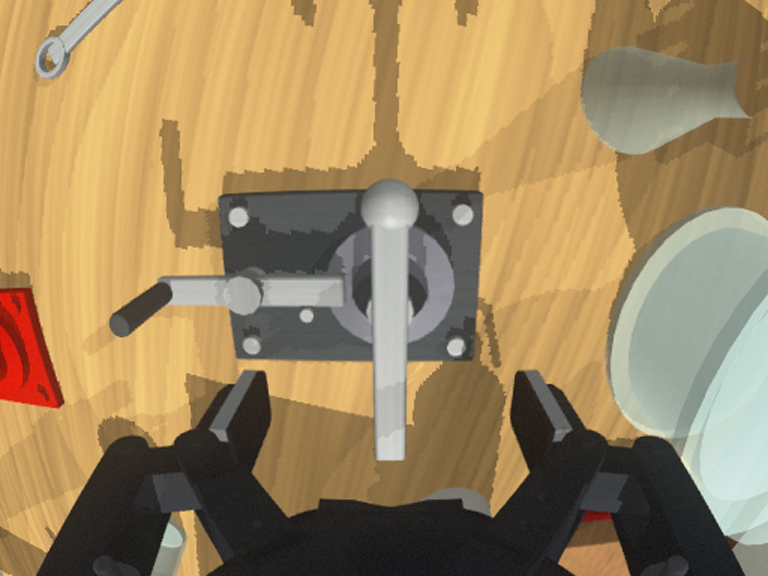

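The ball is at (390,206) and the bar end at (390,461), within 1 px of the prediction. I'll lower and grip.

apply_moves(
  targets=[
    [[0,0,11],[0,0,0]],
    [[0,0,22],[0,0,0]],
    [[0,0,33],[0,0,0]],
    [[0,0,43],[0,0,0]],
    [[0,0,43],[0,0,0]],
  ],
)

```text
t: 10.45
position: [0.5786, -0.1766, 0.0944]
eef_rot: [-179.8, -0.1, 103.2]
contact_force: [0.1, 0.2, -0.0]
opening: 0.0849
grip_force: 0.0
```

apply_moves(
  targets=[
    [[0,0,0],[0,0,0]],
    [[0,0,0],[0,0,0]],
    [[0,0,0],[0,0,0]],
    [[0,0,0],[0,0,0]],
    [[0,0,0],[0,0,0]],
  ],
  grip=0,
)

```text
t: 10.95
position: [0.5807, -0.1774, 0.0978]
eef_rot: [180.0, 0.0, 103.2]
contact_force: [-2.2, -0.7, 6.7]
opening: 0.0126
grip_force: 62.8
```

apply_moves(
  targets=[
    [[0,0,0],[0,0,0]],
    [[0,0,0],[0,0,0]],
    [[0,0,0],[0,0,0]],
    [[0,0,0],[0,0,0]],
    [[0,0,0],[0,0,0]],
  ],
)

```text
t: 11.45
position: [0.5808, -0.1774, 0.0978]
eef_rot: [180.0, 0.0, 103.2]
contact_force: [-1.1, -0.2, 5.5]
opening: 0.0128
grip_force: 61.6
```

apply_moves(
  targets=[
    [[0,0,0],[0,0,6]],
    [[0,0,0.1],[0,0,12]],
    [[0,0,0.1],[0,0,18]],
    [[0,0,0.2],[0,0,24]],
    [[0,0,0.2],[0,0,30]],
  ],
)

```text
t: 11.95
position: [0.5808, -0.1774, 0.0976]
eef_rot: [180.0, 0.0, 73.0]
contact_force: [-1.5, -0.4, 5.0]
opening: 0.0131
grip_force: 61.5
```

```bash
python3 - <<'E'
from station import *
s=observe();print(s["position"],s["eef_rot"],s["qpos"][5],s["contact_force"],s["wrist_torque"])
E
```

```text
[ 0.58075068 -0.17744528  0.0976004 ] [1.79960212e+02 2.08332144e-02 7.30062690e+01] -2.323250462498314 [-1.497624   -0.43861776  4.98171433] [0.00687113 0.19587553 0.26148188]
```

apply_moves(
  targets=[
    [[0,0,0],[0,0,6]],
    [[0,0,0.1],[0,0,12]],
    [[0,0,0.1],[0,0,18]],
    [[0,0,0.2],[0,0,24]],
    [[0,0,0.2],[0,0,30]],
  ],
)

```text
t: 12.45
position: [0.5807, -0.1775, 0.0974]
eef_rot: [180.0, 0.0, 43.0]
contact_force: [-0.3, -0.0, 5.1]
opening: 0.0129
grip_force: 61.5
```

apply_moves(
  targets=[
    [[0,0,0],[0,0,6]],
    [[0,0,0.1],[0,0,12]],
    [[0,0,0.1],[0,0,18]],
    [[0,0,0.2],[0,0,24]],
    [[0,0,0.3],[0,0,30]],
  ],
)

```text
t: 12.95
position: [0.5807, -0.1775, 0.0971]
eef_rot: [180.0, -0.0, 13.0]
contact_force: [-1.5, -0.3, 5.6]
opening: 0.0128
grip_force: 61.6
```

apply_moves(
  targets=[
    [[0,0,0],[0,0,6]],
    [[0,0,0.1],[0,0,12]],
    [[0,0,0.1],[0,0,18]],
    [[0,0,0.2],[0,0,24]],
    [[0,0,0.2],[0,0,30]],
  ],
)

```text
t: 13.45
position: [0.5806, -0.1775, 0.0968]
eef_rot: [180.0, -0.0, -17.0]
contact_force: [-0.8, 0.1, 4.9]
opening: 0.0129
grip_force: 61.5
```

apply_moves(
  targets=[
    [[0,0,0],[0,0,6]],
    [[0,0,0.1],[0,0,12]],
    [[0,0,0.1],[0,0,18]],
    [[0,0,0.2],[0,0,24]],
    [[0,0,0.3],[0,0,30]],
  ],
)

```text
t: 13.95
position: [0.5806, -0.1775, 0.0966]
eef_rot: [180.0, -0.0, -47.0]
contact_force: [-1.0, 0.1, 5.8]
opening: 0.013
grip_force: 61.6
```

```bash
python3 - <<'E'
from station import *
s=observe();print(s["position"],s["eef_rot"],s["qpos"],s["contact_force"],s["wrist_torque"])
E
```

```text
[ 0.58060673 -0.17748369  0.09657537] [ 1.79987880e+02 -3.18720202e-02 -4.69947675e+01] [-1.93341623e+01  1.54130717e+01  1.08261694e+02 -3.06870170e-02
  5.63026348e+01  1.17677629e+02] [-1.02985229  0.07333518  5.81462099] [0.02541746 0.3866037  0.24718442]
```

apply_moves(
  targets=[
    [[0,0,0],[0,0,0]],
    [[0,0,0],[0,0,0]],
    [[0,0,0],[0,0,0]],
    [[0,0,0],[0,0,0]],
    [[0,0,0],[0,0,0]],
  ],
  grip=85,
)

```text
t: 14.45
position: [0.5803, -0.1772, 0.0958]
eef_rot: [180.0, 0.0, -46.8]
contact_force: [0.2, 0.1, 0.8]
opening: 0.0835
grip_force: 0.0
```

apply_moves(
  targets=[
    [[0,0,-15],[0,0,0]],
    [[0,0,-30],[0,0,0]],
    [[0,0,-45],[0,0,0]],
    [[0,0,-45],[0,0,0]],
    [[0,0,-45],[0,0,-6]],
  ],
)

```text
t: 14.95
position: [0.5814, -0.1776, 0.1429]
eef_rot: [-179.9, -0.2, -40.7]
contact_force: [0.2, 0.1, -0.2]
opening: 0.0848
grip_force: 0.0
```

apply_moves(
  targets=[
    [[0,0,0],[0,0,-8]],
    [[0,0,0],[0,0,-16]],
    [[0,0,0],[0,0,-24]],
    [[0,0,0],[0,0,-32]],
    [[0,0,0],[0,0,-40]],
  ],
)

```text
t: 15.45
position: [0.5805, -0.1773, 0.1413]
eef_rot: [180.0, -0.0, -0.5]
contact_force: [-0.6, -1.3, -0.4]
opening: 0.0847
grip_force: 0.0
```

apply_moves(
  targets=[
    [[0,0,0],[0,0,-8]],
    [[0,0,0],[0,0,-16]],
    [[0,0,0],[0,0,-24]],
    [[0,0,0],[0,0,-32]],
    [[0,0,0],[0,0,-40]],
  ],
)

```text
t: 15.95
position: [0.5805, -0.1773, 0.1414]
eef_rot: [180.0, -0.0, 39.5]
contact_force: [0.2, 1.6, -0.0]
opening: 0.085
grip_force: 0.0
```

apply_moves(
  targets=[
    [[0,0,0],[0,0,-8]],
    [[0,0,0],[0,0,-16]],
    [[0,0,0],[0,0,-24]],
    [[0,0,0],[0,0,-32]],
    [[0,0,0],[0,0,-40]],
  ],
)

```text
t: 16.45
position: [0.5805, -0.1773, 0.1413]
eef_rot: [180.0, 0.0, 79.5]
contact_force: [0.3, -0.3, 0.3]
opening: 0.0855
grip_force: 0.0
```

apply_moves(
  targets=[
    [[0,0,0],[0,0,-8]],
    [[0,0,0],[0,0,-16]],
    [[0,0,0],[0,0,-24]],
    [[0,0,0],[0,0,-32]],
    [[0,0,0],[0,0,-40]],
  ],
)

```text
t: 16.95
position: [0.5805, -0.1773, 0.1414]
eef_rot: [180.0, 0.0, 119.5]
contact_force: [0.5, 0.8, 0.4]
opening: 0.0849
grip_force: 0.0
```

apply_moves(
  targets=[
    [[0,0,0],[0,0,-7]],
    [[0,0,0],[0,0,-14]],
    [[0,0,0],[0,0,-14]],
    [[0,0,0],[0,0,-14]],
    [[0,0,0],[0,0,-14]],
  ],
)

```text
t: 17.45
position: [0.5805, -0.1773, 0.1412]
eef_rot: [180.0, 0.0, 133.1]
contact_force: [0.2, -0.4, -0.2]
opening: 0.0849
grip_force: 0.0
```

```bash
python3 - <<'E'
from station import *
from h import *
s=observe();print(s["position"],s["eef_rot"],s["qpos"])
legs(here(s),(.5807,-.1775,.0968,133.0))
c=camera("wrist")
cv2.imwrite("pics/w5.png",cv2.resize(c["image"],None,fx=1.5,fy=1.5,interpolation=cv2.INTER_CUBIC))
E
```

```text
[ 0.58045779 -0.17725241  0.14118091] [1.79997144e+02 6.14871324e-03 1.33095977e+02] [-1.93320777e+01  1.26642654e+01  1.06421414e+02 -3.59503522e-04
  6.09075480e+01 -6.24278804e+01]
[-0.3  0.  44.4] [0.   0.01 0.1 ] (0.5807, -0.1775, 0.0968, 133.0)
```

View pics/w5.png

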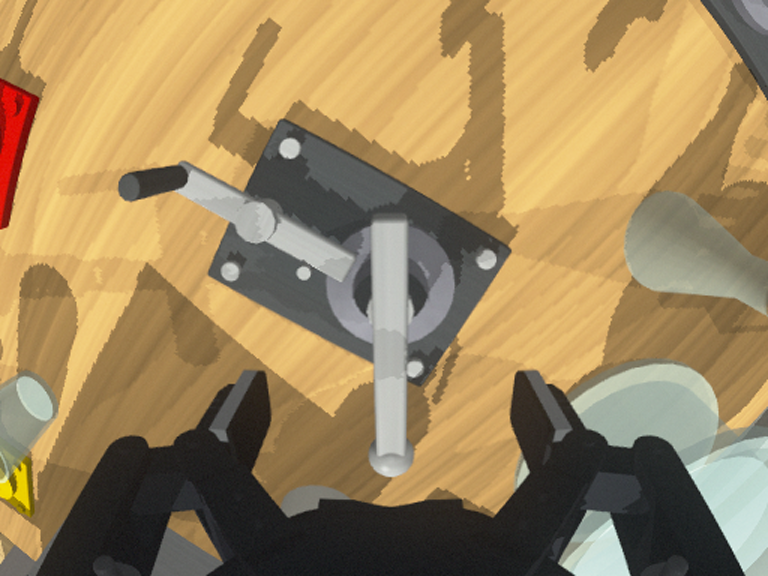

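The bar stands vertically between the fingers, with the ball at (391,457) and the far end at (389,216). It's aligned and the clamp is still home. I'll regrip, go forward to 180° and then back 90°.

apply_moves(
  targets=[
    [[0,0,11],[0,0,0]],
    [[0,0,22],[0,0,0]],
    [[0,0,33],[0,0,0]],
    [[0,0,44.3],[0,0,0]],
    [[0,0,44.3],[0,0,0]],
  ],
)

```text
t: 18.0
position: [0.5785, -0.1766, 0.0937]
eef_rot: [-179.9, -0.3, 133.2]
contact_force: [-1.2, 0.4, -0.7]
opening: 0.0848
grip_force: 0.0
```

apply_moves(
  targets=[
    [[0,0,0],[0,0,0]],
    [[0,0,0],[0,0,0]],
    [[0,0,0],[0,0,0]],
    [[0,0,0],[0,0,0]],
    [[0,0,0],[0,0,0]],
  ],
  grip=0,
)

```text
t: 18.5
position: [0.5807, -0.1774, 0.0973]
eef_rot: [180.0, 0.0, 133.2]
contact_force: [-1.4, -0.3, 5.9]
opening: 0.0128
grip_force: 62.8
```

apply_moves(
  targets=[
    [[0,0,0],[0,0,0]],
    [[0,0,0],[0,0,0]],
    [[0,0,0],[0,0,0]],
    [[0,0,0],[0,0,0]],
    [[0,0,0],[0,0,0]],
  ],
)

```text
t: 19.0
position: [0.5808, -0.1775, 0.0974]
eef_rot: [180.0, 0.1, 133.2]
contact_force: [-1.1, 0.0, 5.6]
opening: 0.0127
grip_force: 61.6
```

apply_moves(
  targets=[
    [[0,0,0],[0,0,8]],
    [[0,0,0.1],[0,0,16]],
    [[0,0,0.2],[0,0,24]],
    [[0,0,0.3],[0,0,31]],
    [[0,0,0.3],[0,0,31]],
  ],
)

```text
t: 19.5
position: [0.5808, -0.1775, 0.0971]
eef_rot: [180.0, 0.0, 102.1]
contact_force: [-1.5, -0.3, 5.6]
opening: 0.0132
grip_force: 61.6
```

apply_moves(
  targets=[
    [[0,0,0],[0,0,0]],
    [[0,0,0],[0,0,-7]],
    [[0,0,0],[0,0,-14]],
    [[0,0,0],[0,0,-21]],
    [[0,0,0],[0,0,-28]],
  ],
)

```text
t: 20.0
position: [0.5808, -0.1775, 0.0971]
eef_rot: [180.0, 0.0, 130.5]
contact_force: [-1.5, -0.3, 4.9]
opening: 0.013
grip_force: 61.6
```

apply_moves(
  targets=[
    [[0,0,0],[0,0,-7]],
    [[0,0,0],[0,0,-14]],
    [[0,0,0],[0,0,-21]],
    [[0,0,0],[0,0,-28]],
    [[0,0,0],[0,0,-35]],
  ],
)

```text
t: 20.5
position: [0.5809, -0.1774, 0.0971]
eef_rot: [180.0, 0.1, 165.5]
contact_force: [-0.9, 1.4, 5.7]
opening: 0.0129
grip_force: 61.6
```

apply_moves(
  targets=[
    [[0,0,0],[0,0,-7]],
    [[0,0,0],[0,0,-14]],
    [[0,0,0],[0,0,-21]],
    [[0,0,0],[0,0,-28]],
    [[0,0,0],[0,0,-28]],
  ],
)

```text
t: 21.0
position: [0.5808, -0.1773, 0.0971]
eef_rot: [-180.0, 0.0, -166.7]
contact_force: [-0.3, 0.6, 5.6]
opening: 0.013
grip_force: 61.6
```

```bash
python3 - <<'E'
from station import *
s=observe();print(s["position"],s["eef_rot"],s["qpos"],s["contact_force"],s["wrist_torque"])
E
```

```text
[ 0.58083661 -0.17730908  0.09709745] [-1.79987271e+02  4.25195381e-02 -1.66651282e+02] [-1.93321930e+01  1.53830614e+01  1.08236812e+02  1.47117072e-02
  5.63374663e+01 -1.22689056e+02] [-0.34336448  0.60869587  5.59626937] [0.08716306 0.21064918 0.08739013]
```

apply_moves(
  targets=[
    [[0,0,0],[0,0,7]],
    [[0,0,0],[0,0,14]],
    [[0,0,0],[0,0,21]],
    [[0,0,0],[0,0,28]],
    [[0,0,0],[0,0,35]],
  ],
)

```text
t: 21.5
position: [0.5808, -0.1774, 0.0971]
eef_rot: [-180.0, 0.1, 157.9]
contact_force: [-1.1, -0.6, 5.0]
opening: 0.0129
grip_force: 61.6
```

apply_moves(
  targets=[
    [[0,0,0],[0,0,7]],
    [[0,0,0],[0,0,14]],
    [[0,0,0],[0,0,21]],
    [[0,0,0],[0,0,28]],
    [[0,0,0],[0,0,35]],
  ],
)

```text
t: 22.0
position: [0.5808, -0.1775, 0.0971]
eef_rot: [180.0, 0.0, 122.9]
contact_force: [-0.6, -0.6, 5.8]
opening: 0.0127
grip_force: 61.6
```

apply_moves(
  targets=[
    [[0,0,0],[0,0,7]],
    [[0,0,0],[0,0,14]],
    [[0,0,0],[0,0,21]],
    [[0,0,0.1],[0,0,28]],
    [[0,0,0.2],[0,0,35]],
  ],
)

```text
t: 22.5
position: [0.5808, -0.1775, 0.097]
eef_rot: [180.0, 0.0, 88.0]
contact_force: [-1.6, 0.2, 5.9]
opening: 0.0131
grip_force: 61.7
```

apply_moves(
  targets=[
    [[0,0,0],[0,0,7]],
    [[0,0,0.1],[0,0,14]],
    [[0,0,0.1],[0,0,21]],
    [[0,0,0.2],[0,0,28]],
    [[0,0,0.3],[0,0,35]],
  ],
)

```text
t: 23.0
position: [0.5807, -0.1776, 0.0967]
eef_rot: [180.0, 0.0, 53.0]
contact_force: [-2.1, -0.9, 6.6]
opening: 0.0126
grip_force: 61.7
```

apply_moves(
  targets=[
    [[0,0,0],[0,0,7]],
    [[0,0,0.1],[0,0,14]],
    [[0,0,0.2],[0,0,21]],
    [[0,0,0.3],[0,0,28]],
    [[0,0,0.4],[0,0,35]],
  ],
)

```text
t: 23.5
position: [0.5807, -0.1775, 0.0964]
eef_rot: [180.0, -0.0, 18.0]
contact_force: [-1.3, -0.5, 6.7]
opening: 0.0129
grip_force: 61.8
```

apply_moves(
  targets=[
    [[0,0,0],[0,0,5.5]],
    [[0,0,0],[0,0,5.5]],
    [[0,0,0],[0,0,-1]],
    [[0,0,0],[0,0,-8]],
    [[0,0,0],[0,0,-15]],
  ],
)

```text
t: 24.0
position: [0.5806, -0.1775, 0.0963]
eef_rot: [180.0, -0.0, 33.5]
contact_force: [-2.0, -0.3, 6.5]
opening: 0.0134
grip_force: 61.7
```

apply_moves(
  targets=[
    [[0,0,0],[0,0,-7]],
    [[0,0,0],[0,0,-14]],
    [[0,0,0],[0,0,-21]],
    [[0,0,0],[0,0,-28]],
    [[0,0,0],[0,0,-35]],
  ],
)

```text
t: 24.5
position: [0.5807, -0.1775, 0.0963]
eef_rot: [180.0, 0.0, 68.5]
contact_force: [-1.8, -0.1, 6.2]
opening: 0.0128
grip_force: 61.7
```

apply_moves(
  targets=[
    [[0,0,0],[0,0,-7]],
    [[0,0,0],[0,0,-14]],
    [[0,0,0],[0,0,-21]],
    [[0,0,0],[0,0,-28]],
    [[0,0,0],[0,0,-35]],
  ],
)

```text
t: 25.0
position: [0.5808, -0.1775, 0.0963]
eef_rot: [180.0, 0.0, 103.5]
contact_force: [-1.1, -0.2, 6.5]
opening: 0.0132
grip_force: 61.7
```

apply_moves(
  targets=[
    [[0,0,0],[0,0,0]],
    [[0,0,0],[0,0,0]],
    [[0,0,0],[0,0,0]],
    [[0,0,0],[0,0,0]],
    [[0,0,0],[0,0,0]],
  ],
)

```text
t: 25.5
position: [0.5808, -0.1775, 0.0964]
eef_rot: [180.0, 0.0, 103.2]
contact_force: [-1.3, -1.2, 6.4]
opening: 0.0131
grip_force: 61.7
```

```bash
python3 - <<'E'
from station import *
s=observe();print(s["position"],s["eef_rot"],s["qpos"],s["contact_force"],s["wrist_torque"])
E
```

```text
[ 0.58083961 -0.17752046  0.09636075] [1.79962297e+02 4.08223765e-02 1.03217356e+02] [-1.93364324e+01  1.54320237e+01  1.08263412e+02 -1.69828436e-02
  5.62508201e+01 -3.25443733e+01] [-1.34964849 -1.23168182  6.41622114] [-0.04619723  0.26230282  0.12183392]
```

apply_moves(
  targets=[
    [[0,0,0],[0,0,7]],
    [[0,0,0],[0,0,14]],
    [[0,0,0],[0,0,21]],
    [[0,0,0],[0,0,28]],
    [[0,0,0],[0,0,35]],
  ],
)

```text
t: 26.0
position: [0.5808, -0.1775, 0.0964]
eef_rot: [180.0, 0.0, 67.9]
contact_force: [-1.2, -0.4, 7.2]
opening: 0.0127
grip_force: 61.7
```

apply_moves(
  targets=[
    [[0,0,0],[0,0,7]],
    [[0,0,0],[0,0,14]],
    [[0,0,0],[0,0,21]],
    [[0,0,0],[0,0,28]],
    [[0,0,0],[0,0,35]],
  ],
)

```text
t: 26.5
position: [0.5807, -0.1775, 0.0963]
eef_rot: [180.0, -0.0, 32.9]
contact_force: [-2.9, 0.0, 7.6]
opening: 0.0127
grip_force: 61.7
```

apply_moves(
  targets=[
    [[0,0,0],[0,0,7]],
    [[0,0,0],[0,0,14]],
    [[0,0,0],[0,0,21]],
    [[0,0,0.1],[0,0,28]],
    [[0,0,0.1],[0,0,35]],
  ],
)

```text
t: 27.0
position: [0.5806, -0.1775, 0.0962]
eef_rot: [180.0, -0.0, -2.0]
contact_force: [-2.0, -0.3, 6.0]
opening: 0.0128
grip_force: 61.8
```

apply_moves(
  targets=[
    [[0,0,0],[0,0,7]],
    [[0,0,0.1],[0,0,14]],
    [[0,0,0.1],[0,0,21]],
    [[0,0,0.2],[0,0,28]],
    [[0,0,0.3],[0,0,35]],
  ],
)

```text
t: 27.5
position: [0.5806, -0.1774, 0.0959]
eef_rot: [180.0, -0.0, -37.0]
contact_force: [-1.5, 0.9, 8.0]
opening: 0.0127
grip_force: 61.8
```

apply_moves(
  targets=[
    [[0,0,0],[0,0,0]],
    [[0,0,0],[0,0,0]],
    [[0,0,0],[0,0,0]],
    [[0,0,0],[0,0,0]],
    [[0,0,0],[0,0,0]],
  ],
  grip=85,
)

```text
t: 28.0
position: [0.5803, -0.1772, 0.0948]
eef_rot: [180.0, 0.0, -36.8]
contact_force: [0.6, 0.5, 0.3]
opening: 0.0832
grip_force: 0.0
```

apply_moves(
  targets=[
    [[0,0,-15],[0,0,0]],
    [[0,0,-30],[0,0,0]],
    [[0,0,-45],[0,0,0]],
    [[0,0,-45],[0,0,0]],
    [[0,0,-45],[0,0,-6]],
  ],
)

```text
t: 28.5
position: [0.5814, -0.1776, 0.142]
eef_rot: [-180.0, -0.2, -30.7]
contact_force: [0.5, 0.3, -0.7]
opening: 0.0848
grip_force: 0.0
```

apply_moves(
  targets=[
    [[0,0,0],[0,0,-8]],
    [[0,0,0],[0,0,-16]],
    [[0,0,0],[0,0,-24]],
    [[0,0,0],[0,0,-32]],
    [[0,0,0],[0,0,-40]],
  ],
)

```text
t: 29.0
position: [0.5805, -0.1773, 0.1405]
eef_rot: [180.0, -0.0, 9.5]
contact_force: [-0.6, -0.5, 0.3]
opening: 0.085
grip_force: 0.0
```

apply_moves(
  targets=[
    [[0,0,0],[0,0,-8]],
    [[0,0,0],[0,0,-16]],
    [[0,0,0],[0,0,-24]],
    [[0,0,0],[0,0,-32]],
    [[0,0,0],[0,0,-40]],
  ],
)

```text
t: 29.5
position: [0.5805, -0.1773, 0.1404]
eef_rot: [180.0, -0.0, 49.5]
contact_force: [0.2, 0.9, -0.8]
opening: 0.0853
grip_force: 0.0
```

apply_moves(
  targets=[
    [[0,0,0],[0,0,-8]],
    [[0,0,0],[0,0,-16]],
    [[0,0,0],[0,0,-24]],
    [[0,0,0],[0,0,-32]],
    [[0,0,0],[0,0,-40]],
  ],
)

```text
t: 30.0
position: [0.5805, -0.1773, 0.1404]
eef_rot: [180.0, 0.0, 89.5]
contact_force: [-0.9, -0.4, 0.6]
opening: 0.0851
grip_force: 0.0
```

apply_moves(
  targets=[
    [[0,0,0],[0,0,-8]],
    [[0,0,0],[0,0,-16]],
    [[0,0,0],[0,0,-24]],
    [[0,0,0],[0,0,-32]],
    [[0,0,0],[0,0,-40]],
  ],
)

```text
t: 30.5
position: [0.5805, -0.1773, 0.1404]
eef_rot: [180.0, 0.0, 129.5]
contact_force: [0.0, -0.6, -0.4]
opening: 0.0853
grip_force: 0.0
```

apply_moves(
  targets=[
    [[0,0,0],[0,0,-7]],
    [[0,0,0],[0,0,-14]],
    [[0,0,0],[0,0,-14]],
    [[0,0,0],[0,0,-14]],
    [[0,0,0],[0,0,-14]],
  ],
)

```text
t: 31.0
position: [0.5805, -0.1772, 0.1403]
eef_rot: [180.0, 0.0, 143.1]
contact_force: [0.0, -0.4, 0.7]
opening: 0.0851
grip_force: 0.0
```

```bash
python3 - <<'E'
from station import *
from h import *
s=observe();print(s["position"],s["eef_rot"],s["qpos"])
legs(here(s),(.5807,-.1775,.096,143.2))
c=camera("wrist")
cv2.imwrite("pics/w6.png",cv2.resize(c["image"],None,fx=1.5,fy=1.5,interpolation=cv2.INTER_CUBIC))
E
```

```text
[ 0.58046749 -0.1772438   0.14030605] [1.79997670e+02 7.56197559e-03 1.43098266e+02] [-1.93311455e+01  1.27142204e+01  1.06461574e+02 -7.06499267e-05
  6.08162928e+01 -7.24293773e+01]
[-0.3 -0.1 44.3] [ 0.    0.01 -0.1 ] (0.5807, -0.1775, 0.096, 143.2)
```

View pics/w6.png

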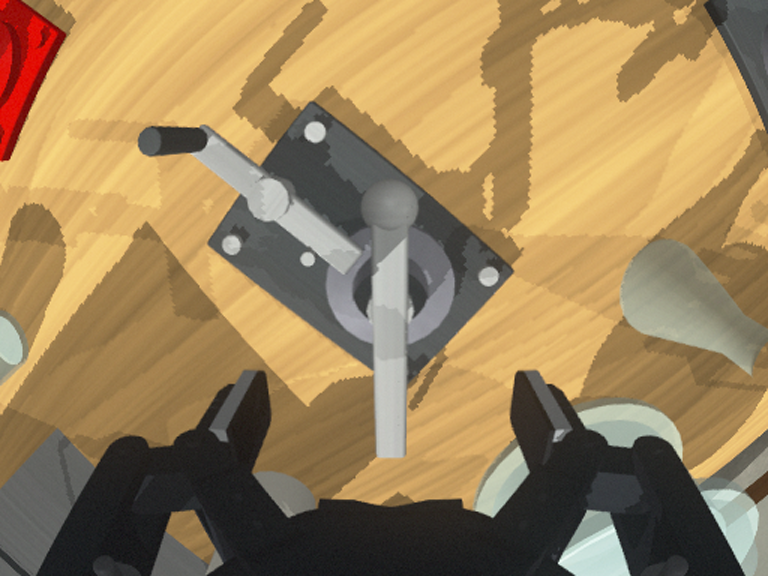

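The bar is aligned, with the ball at (390,205) and the end at (391,457), and the clamp is home. I'll regrip and turn to the stop.

apply_moves(
  targets=[
    [[0,0,11],[0,0,0]],
    [[0,0,22],[0,0,0]],
    [[0,0,33],[0,0,0]],
    [[0,0,44],[0,0,0]],
    [[0,0,44],[0,0,0]],
  ],
)

```text
t: 31.55
position: [0.5785, -0.1766, 0.0931]
eef_rot: [-179.9, -0.3, 143.2]
contact_force: [-1.5, 0.1, -0.2]
opening: 0.0854
grip_force: 0.0
```

apply_moves(
  targets=[
    [[0,0,0],[0,0,0]],
    [[0,0,0],[0,0,0]],
    [[0,0,0],[0,0,0]],
    [[0,0,0],[0,0,0]],
    [[0,0,0],[0,0,0]],
  ],
  grip=0,
)

```text
t: 32.05
position: [0.5808, -0.1774, 0.0967]
eef_rot: [180.0, 0.0, 143.2]
contact_force: [-1.0, -0.4, 5.1]
opening: 0.013
grip_force: 62.9
```

apply_moves(
  targets=[
    [[0,0,0],[0,0,0]],
    [[0,0,0],[0,0,0]],
    [[0,0,0],[0,0,0]],
    [[0,0,0],[0,0,0]],
    [[0,0,0],[0,0,0]],
  ],
)

```text
t: 32.55
position: [0.5808, -0.1775, 0.0968]
eef_rot: [180.0, 0.1, 143.2]
contact_force: [-0.7, -1.1, 5.1]
opening: 0.0135
grip_force: 61.5
```

apply_moves(
  targets=[
    [[0,0,0.1],[0,0,7]],
    [[0,0,0.1],[0,0,14]],
    [[0,0,0.2],[0,0,21]],
    [[0,0,0.3],[0,0,28]],
    [[0,0,0.4],[0,0,36]],
  ],
)

```text
t: 33.05
position: [0.5808, -0.1775, 0.0965]
eef_rot: [180.0, 0.1, 106.9]
contact_force: [-1.8, 0.0, 6.7]
opening: 0.0132
grip_force: 61.7
```

apply_moves(
  targets=[
    [[0,0,0],[0,0,1]],
    [[0,0,0],[0,0,2]],
    [[0,0,0],[0,0,3]],
    [[0,0,0],[0,0,4]],
    [[0,0,0],[0,0,5]],
  ],
)

```text
t: 33.55
position: [0.5808, -0.1776, 0.0964]
eef_rot: [180.0, 0.0, 102.2]
contact_force: [-1.8, -0.5, 5.3]
opening: 0.013
grip_force: 61.7
```

```bash
python3 - <<'E'
from station import *
s=observe();print(s["position"],s["eef_rot"],s["qpos"],s["contact_force"],s["wrist_torque"])
E
```

```text
[ 0.58076395 -0.17756457  0.09641263] [1.79974638e+02 4.77282696e-02 1.02213168e+02] [-1.93354232e+01  1.54271806e+01  1.08263336e+02 -3.29537145e-02
  5.62629026e+01 -3.15303112e+01] [-1.82006965 -0.46176108  5.29822738] [-0.12628977  0.27659545  0.36049018]
```

apply_moves(
  targets=[
    [[0,0,0],[0,0,1]],
    [[0,0,0],[0,0,2]],
    [[0,0,0],[0,0,3]],
    [[0,0,0],[0,0,3]],
    [[0,0,0],[0,0,3]],
  ],
)

```text
t: 34.05
position: [0.5808, -0.1775, 0.0964]
eef_rot: [180.0, 0.1, 99.4]
contact_force: [-0.4, 0.3, 6.2]
opening: 0.013
grip_force: 65.2
```

```bash
python3 - <<'E'
from station import *
s=observe();print(s["position"],s["eef_rot"],s["contact_force"],s["wrist_torque"])
E
```

```text
[ 0.58078348 -0.1775344   0.09640839] [1.79988177e+02 7.98718807e-02 9.94043570e+01] [-0.40207146  0.33650581  6.17821278] [-0.0626884   0.22306783  1.05305567]
```

The torque has risen to 1.05 N m, so the tap is at its stop. I'll release and lift.

apply_moves(
  targets=[
    [[0,0,0],[0,0,0]],
    [[0,0,0],[0,0,0]],
    [[0,0,0],[0,0,0]],
    [[0,0,0],[0,0,0]],
    [[0,0,0],[0,0,0]],
  ],
  grip=85,
)

```text
t: 34.55
position: [0.5802, -0.1772, 0.0954]
eef_rot: [-180.0, -0.0, 99.2]
contact_force: [-0.4, -0.5, -0.5]
opening: 0.0835
grip_force: 0.0
```

apply_moves(
  targets=[
    [[0,0,-15],[0,0,0]],
    [[0,0,-35],[0,0,0]],
    [[0,0,-60],[0,0,0]],
    [[0,0,-90],[0,0,0]],
    [[0,0,-90],[0,0,0]],
  ],
)

```text
t: 35.05
position: [0.5841, -0.1785, 0.1926]
eef_rot: [179.5, 0.3, 99.2]
contact_force: [-0.0, -0.9, 1.2]
opening: 0.0851
grip_force: 0.0
```

apply_moves(
  targets=[
    [[0,0,0],[0,0,0]],
    [[0,0,0],[0,0,0]],
    [[0,0,0],[0,0,0]],
    [[0,0,0],[0,0,0]],
    [[0,0,0],[0,0,0]],
  ],
)

```text
t: 35.55
position: [0.58, -0.1771, 0.1848]
eef_rot: [-179.9, -0.0, 99.2]
contact_force: [0.1, 0.5, 0.7]
opening: 0.0852
grip_force: 0.0
```

```bash
python3 - <<'E'
from station import *
from h import *
s=observe();print(s["position"],s["eef_rot"])
c=camera("wrist")
print((wproj(c,s,place(.5805,-.1774,.2285,[[0,.058,.100],[0,-.055,.108],[-.14,0,.086]]))*1.5).round())
cv2.imwrite("pics/w7.png",cv2.resize(c["image"],None,fx=1.5,fy=1.5,interpolation=cv2.INTER_CUBIC))
E
```

```text
[ 0.57997941 -0.17710257  0.18479395] [-1.79913493e+02 -4.69802543e-02  9.92082074e+01]
[[384. 195.]
 [398. 407.]
 [160. 313.]]
```

View pics/w7.png

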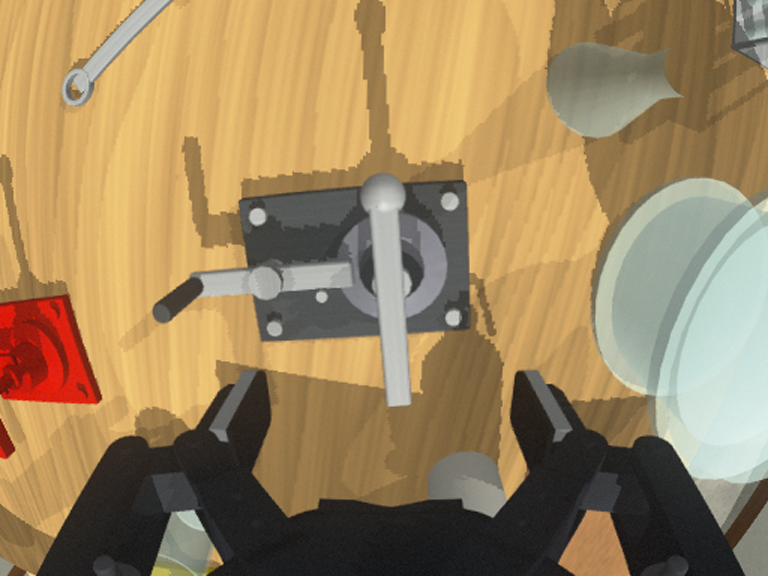

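The ball at (382,194) and the bar end at (398,405) match one full turn. The clamp is home and the flask is untouched.

```bash
python3 -c "
from station import *
print(job_done())"
```

```text
the job is handed in; nothing more can be done
None
```

The job is handed in: the clamp is home, the tap was cut in the asked forward and back turns (each last half-turn's regrip was a brief pause) to a firm stop at one full turn, and the arm has let go with the flask unmoved; I didn't re-check the jar by camera at the end, but the arm never worked near it.

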